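# Fish the spatula out from under the draining rack

## Robot

A 6-joint arm with a two-finger parallel gripper is mounted at the origin on a cart in front of the work surface, level with it; the furniture and walls round the work are solid. World frame = base frame: x ahead of the robot, y to its left, z up, the work surface at z = 0. Lengths are in m, angles in rad, forces in N, time in s.
With the tool pointing down it reaches from about 0.375 to 0.9 m from the base axis. Payload 3.1 kg.
Tool frame: the origin (TCP) lies at the centre of the arm's flange, where the gripper is bolted on; the fingertips stand robot.tip_extent ahead of it and the grasp point (between the pads) lies 164 mm ahead of it (robot.tip_extent is the distance from the TCP to the fingertips, in m); z points along the fingers, y is the line along which they close (so a half turn about z gives the same grasp; the last joint's range is limited). The gripper opens to 87 mm and grips with 3 to 60 N. Pads are 19 mm wide; open, the fingers measure 117 mm over their backs; the gripper's body (75 mm by 190 mm) begins 51 mm behind the grasp point.
Start: joints at [-1.335, 0.527, 1.433, -0, 1.181, -0.178], TCP at [0.252, -0.572, 0.405] pointing down, gripper open.
Joint ranges: [-3.08, 3.08], [-0.75, 2.2], [0.22, 2.44], [-1.43, 4.57], [0, 2.65], [-2.85, 2.85]. Speed limits (rad/s): [2.79, 2.79, 3.14, 3.14, 3.14, 3.14].

## Interface

Orientations are given as a unit quaternion [x, y, z, w].
In Python, from rig import get_obs, camera, hand_in, cut_out, robot gives the robot as it stands.
- The arm moves only by the tool step_arm, never from a script. Its argument "rows" is a list of rows, each a list of 6 numbers: the shift along the world's x, y, z in m, then the turn, a rotation vector about the world's x, y, z in degrees. A call has 1 to 12 rows; each row shifts and turns the commanded pose from where the row before left it; what a row does not reach is not made up. A row lasts 1/8 s, in which the tool goes at most 62.5 mm and 10.7 degrees, less where a joint would pass 70% of its speed; a pose out of reach is approached as far as the arm can. A call is refused whole if a number of a shift passes 0.0625 or a number of a turn 10.7, either way. A call with a gripper value outside its range is refused whole. "jaw" is the finger opening in m, from 0 to 0.087, set as the call begins (left out, the last holds). The fingers move at their own pace and stop on an object; "squeeze" is the grip in N (left out, the last holds). Time passes only in rows, so rows that do not move let the fingers close. It gives the time, the measured TCP pose, the force, the opening and the grip force at its end, in the units of the state.
- get_obs(): the state, without advancing time (a new reading comes with each control period).
- camera(name): name is "scene" or "top" or "wrist"; returns a dict with "pixels" (384x512x3 uint8, blue, green, red), "depth" (384x512 float32, m along the optical axis (not along the pixel's ray), 0 where there is no reading), "fov_y" (degrees; the focal length in pixels is half the picture's height over the tangent of half this angle, whatever the lens; pixels are square), "cx", "cy" (the principal point, pixels), "k1" (the pictures are not rectified: a ray, as slopes to the right and down, at radius r is drawn at 1 + k1 r^2 times it, then the intrinsics apply), "extrinsics" (4x4, takes a point from camera to world coordinates); the wrist camera has in their place "mount" (4x4, takes a point from camera to tool coordinates, whose origin is the TCP and whose axes are the flange's). Camera axes: x right, y up, looking along -z (the intrinsics and any distortion apply to the point x, -y, -z); pixel columns grow to the right and rows downward; lengths in m; the calibration is good to about 2 mm. A picture is of the moment at which its call begins: read the wrist's pose just before it.
- hand_in(): hands the job in; it is judged then, once.
Trained networks look in the newest picture that a camera, given by its name, has taken for a name from the list of things; names that differ only in an ending like _2 or _b are one class to them, and where a whole thing is asked for, a point or a joint stands for the part that bears it (a point fixed in the world has none). Each returns a list of dicts, best first, with "confidence" (0 to 1); they miss things now and then, are a little off and sometimes report something else, mostly with a low value. They report only what shows in the picture. A call takes as long as a camera call.
- cut_out(label, camera): "region" (384x512 bool, what is visible of it) and "extent" ([centre column, centre row, width, height] in pixels, round what is visible of it).
The state is a dict: "time": time; "q": joint angles; "joint_velocities": joint speeds; "joint_torque": joint torques, N m; "position": TCP position; "tool_rot": TCP orientation; "ft_force": force on the tool from outside, world axes, zero at the start; "moment": the same for the moment, N m; "grip_width": finger opening in m; "grip_force": force on a finger pad.
Only numpy, scipy, OpenCV 4.12 (cv2) and the standard library are available. Lean on these libraries where they do the work, as an engineer would, in place of code of your own. Each camera call takes 0.05 s, during which the arm holds its last target. There are 200 camera calls.

## Task

The spatula has dropped into the closed tray under the draining rack's slats, and the small two-handled pot stands over the only opening. Slide the pot along the slats, without lifting it, onto the steel ring let into the rack and let go of it; then take the spatula by its handle, tilt it and draw it handle first up through the opening. Finish while still holding the spatula in the gripper, still, above the opening, with every part of it a good five centimetres clear of the slats; leave the pot on its ring and the other things where they are.

Things in the scene. Friction and masses are not known exactly. Their poses are not given: they have to be found in the camera images.
- rack: Fixed draining rack: closed wooden tray 190 (x) by 410 mm (y) under a slatted top. Origin: centre of its underside on the worktop; z up, at yaw 0 x away from the robot, y left. Tray floor 6 mm above the worktop, slats' underside 48, top 60 mm (short slats 2 mm lower), walls 8 mm. Slats run along y. Only opening in the top: x -41 to 41, y -20 to 100 mm. Under the slats the tray is empty.
- opening (a point): Centre of the rack's opening, level with the top of the slats (rack frame 0, 40, 60 mm). Opening 82 mm along the rack's x, 120 mm along its y; a gripper with its fingers spread wider than 75 mm over their backs does not go in.
- mark (a point): Centre of the marked place for the pot: a thin steel ring, 128 mm across, let in flush with the long slats (rack frame 0, -135, 60 mm), towards the right end of the rack; 175 mm from the middle of the opening. Mind the tall swan-neck tap, about 0.4 m high, that stands beyond this end of the rack, near world x 0.64, y -0.14 m: cross the worktop there well on the robot's side of it.
- pan: Small black pot, steel rim, 120 mm across, 86 high, about 0.4 kg, at first on the slats across the opening. Origin: centre of its underside, z up. Two stub handles along its +y and -y: 24 mm wide (x), 12 thick, 59 to 81 mm from its axis, 67 to 79 mm above its underside; pinch one from above across the 24 mm. At first its y axis is within 0.25 rad of the rack's.
- spatula: Spatula, 200 mm, 90 g, in the tray: handle under the opening, blade under the slats left of it. Origin: mid-length, underside; x from handle to blade (at first within 0.05 rad of rack y), z up. Round wooden handle 19 mm thick, x -100 to 0, axis at z 10 mm; thin neck; flat steel blade 65 mm wide, 3 thick, x 10 to 100, z 0 to 3 mm. Centre of mass about x -30 mm.
- handle_end (a point): Free end of the spatula's handle, on the handle's axis (spatula frame -100, 0, 10 mm).
- spatula_tip (a point): Middle of the front edge of the spatula's blade (spatula frame 100, 0, 1.5 mm).
- candle: Bystander: tea light, 38 mm across, 15 mm high, on the slats at the left far corner of the rack. Origin under its centre.
- garlic: Bystander: garlic bulb, 60 mm, left of the rack. Origin under its centre.
- onion: Bystander: onion, 67 mm across, 78 mm high, left of the rack. Origin under its centre.
- mug: Bystander: striped mug, 86 mm across, 90 mm high, right of the rack. Origin on its underside.
- spice_jar: Bystander: small jar, 45 mm across, 106 mm high, right of the rack. Origin under its centre.
- egg_box: Bystander: egg box 106 x 155 x 72 mm, right of the rack. Origin under its centre.

How it is judged:
By the outcome, as a careful person would: the job done as asked, in the order asked, and still so for the second after the job is handed in, while the arm keeps its last pose, push and grip.
It also fails if it takes over 59 s, if anything falls off the work surface, if the arm or the gripper's body presses on something with over 40 N, if the wrist force passes 120 N, or if a joint passes its speed limit or range.

## Working session

There is one attempt and no reset: what is moved stays moved. The work goes in short steps, Python scripts to look and compute and a tool call to move; the robot and the scene stay as the last step left them, time stands still between calls to the robot, and variables do not carry over. Pictures are saved under pics/ and viewed, at most 10 in all, crops included, and the job is handed in when it is done.

Besides the shell and the picture viewer there is one more tool, called after "Emit:" as name([rows], argument=value, ...), one row to a line, values as JSON. step_arm: Moves the arm, as the interface text tells. Its arguments: {"type":"object","properties":{"rows":{"type":"array"},"jaw":{"type":"number"},"squeeze":{"type":"number"}},"required":["rows"]}

```bash
mkdir -p pics; ls; cat > h.py <<'E'
import numpy as np,cv2
from rig import get_obs,camera,hand_in,cut_out,robot
from scipy.spatial.transform import Rotation as R
def pose():
    o=get_obs();T=np.eye(4);T[:3,:3]=R.from_quat(o['tool_rot']).as_matrix();T[:3,3]=o['position'];return T
def shot(n):
    P=pose();c=camera(n)
    c['T']=P@np.array(c['mount']) if n=='wrist' else np.array(c['extrinsics'])
    c['f']=192/np.tan(np.radians(c['fov_y'])/2);return c
def cloud(c):
    f=c['f'];v,u=np.mgrid[0:384,0:512].astype(float)
    K=np.array([[f,0,c['cx']],[0,f,c['cy']],[0,0,1]])
    s=cv2.undistortPoints(np.stack([u.ravel(),v.ravel()],1)[:,None],K,np.array([c['k1'],0,0,0.]))[:,0]
    d=c['depth'].ravel();p=np.stack([s[:,0]*d,-s[:,1]*d,-d],1)
    return (p@c['T'][:3,:3].T+c['T'][:3,3]).reshape(384,512,3)
E
python3 - <<'E'
from h import *
print(robot if not hasattr(robot,'__dict__') else vars(robot)); print(get_obs())
cs={}
for n in ('scene','top'):
    c=shot(n);cv2.imwrite(f'pics/{n}0.png',c['pixels']);W=cloud(c)
    print(n,c['T'][:3,3],c['fov_y'],c['k1'])
    for l in ('rack','pan','spatula','candle','garlic','onion','mug','spice_jar','egg_box'):
        for r in cut_out(l,n)[:2]:
            m=r['region']&(c['depth']>0);p=W[m]
            if len(p): print(l,round(r['confidence'],2),np.round(r['extent']),len(p),np.round(np.median(p,0),3),np.round(np.percentile(p,[2,98],axis=0),3).tolist())
E
```

```text
pics
{}
{'time': 0.0, 'q': array([-1.33451409e+00,  5.28496731e-01,  1.43390391e+00, -2.67070881e-05,
        1.18139587e+00, -1.78530406e-01]), 'joint_velocities': array([-0.00104211, -0.00061139,  0.00136453, -0.00094068, -0.00078019,
       -0.00039737]), 'joint_torque': array([ 1.36180770e-03, -4.40034699e+01, -1.76591152e+01,  6.33395906e-02,
        5.82154433e-02, -1.63221152e-04]), 'position': array([ 0.25181204, -0.57165452,  0.40375191]), 'tool_rot': array([ 9.78566662e-01,  2.05927351e-01, -4.41579007e-05, -1.10111318e-03]), 'ft_force': array([-0.18712266, -0.87922979, -0.16316909]), 'moment': array([-0.00998405, -0.00358997,  0.03047999]), 'grip_force': 0.0, 'grip_width': 0.08697244010487029}
scene [-0.47625572  0.8274738   0.79602228] 50.53653294113082 -0.07969166213662741
rack 0.55 [221. 208. 145.  74.] 4756 [0.457 0.25  0.058] [[0.403, 0.016, 0.003], [0.618, 0.42, 0.064]]
pan 0.96 [213. 189.  47.  42.] 1324 [0.499 0.251 0.128] [[0.46, 0.181, 0.066], [0.578, 0.311, 0.147]]
spatula 0.39 [146. 270.  19.  12.] 305 [0.366 0.559 0.035] [[0.351, 0.531, 0.002], [0.392, 0.581, 
[... 744 characters left out ...]
 4649 [0.5   0.163 0.059] [[0.41, 0.008, 0.004], [0.621, 0.405, 0.066]]
pan 0.91 [217. 187.  43.  35.] 1149 [0.518 0.237 0.13 ] [[0.462, 0.17, 0.059], [0.575, 0.313, 0.15]]
garlic 0.57 [134. 229.  14.  16.] 192 [0.377 0.548 0.039] [[0.353, 0.527, -0.002], [0.404, 0.577, 0.056]]
onion 0.63 [218. 185.  45.  39.] 1037 [0.516 0.237 0.13 ] [[0.462, 0.174, 0.084], [0.572, 0.301, 0.15]]
onion 0.54 [116. 196.  24.  21.] 280 [0.492 0.623 0.052] [[0.465, 0.599, 0.0], [0.527, 0.66, 0.071]]
mug 0.65 [365. 225.  33.  25.] 585 [ 0.392 -0.273  0.087] [[0.354, -0.324, 0.014], [0.43, -0.239, 0.094]]
egg_box 0.88 [397. 185.  39.  25.] 1144 [ 0.535 -0.404  0.071] [[0.493, -0.48, 0.036], [0.585, -0.344, 0.078]]
```

```bash
python3 - <<'E'
from h import *
a=cv2.imread('pics/scene0.png');b=cv2.imread('pics/top0.png')
A=cv2.resize(a[130:310,60:320],(780,540),interpolation=2);cv2.imwrite('pics/s1.png',A)
B=cv2.resize(b[130:270,100:420],(800,350),interpolation=2);cv2.imwrite('pics/t1.png',B)
E
```

```text
(no output)
```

View pics/s1.png

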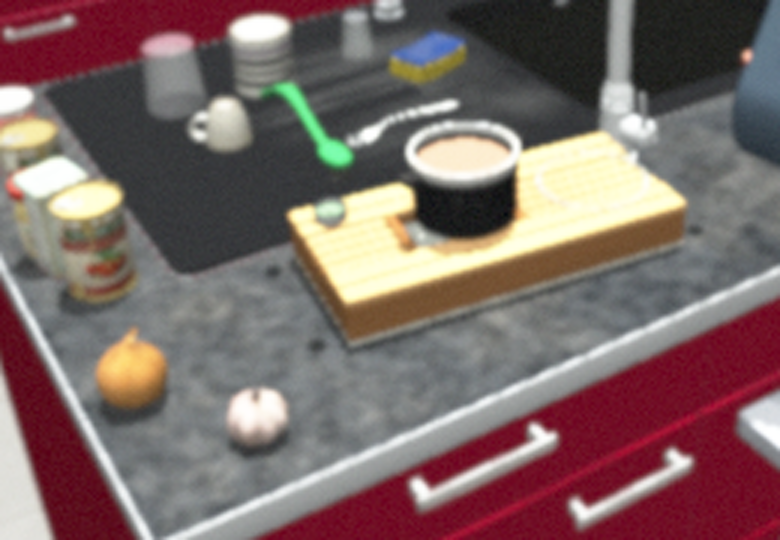

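View pics/t1.png

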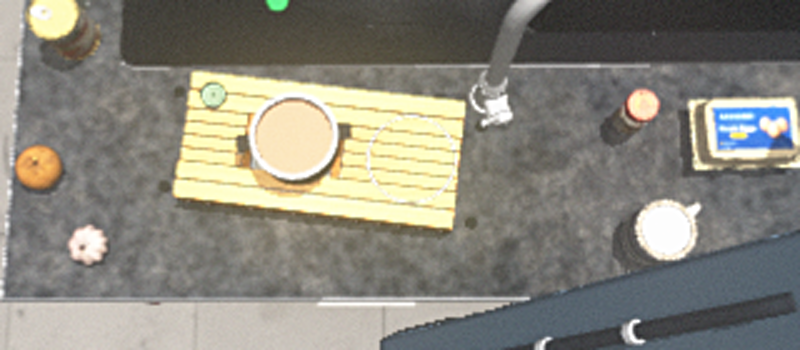

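The scene view shows the pot at crop (465,180) over the opening, with the blade glinting at its left (425,230) and the tap right of the rack. The top view shows the pot at (293,138), its handles at (243,143) and (344,131), the ring at (412,158), and the candle at (213,95).

```bash
cat >> h.py <<'E'
def wrap(a): return (a+np.pi/2)%np.pi-np.pi/2
def rackfit(pts):
    p=pts[(pts[:,0]>.35)&(pts[:,0]<.7)&(pts[:,1]>-.05)&(pts[:,1]<.48)&(pts[:,2]>.05)&(pts[:,2]<.07)]
    (cx,cy),(w,h),a=cv2.minAreaRect((p[:,:2]*1000).astype(np.float32))
    return cx,cy,w,h,a,np.median(p[:,2])
def panfit(pts,c0):
    p=pts[(np.hypot(*(pts[:,:2]-c0).T)<.11)&(pts[:,2]>.118)&(pts[:,2]<.165)]
    zr=np.percentile(p[:,2],97); r=p[p[:,2]>zr-.010]
    from scipy.optimize import least_squares
    r=r[np.hypot(*(r[:,:2]-c0).T)<.075]
    s=least_squares(lambda c:np.hypot(r[:,0]-c[0],r[:,1]-c[1])-.057,c0,loss='soft_l1',f_scale=.003).x
    d=p[:,:2]-s;k=(np.hypot(*d.T)>.064)&(np.hypot(*d.T)<.085)&(p[:,2]<.145)
    return s,zr,d[k],p[k]
E
python3 - <<'E'
from h import *
for n in ('top','scene'):
    c=shot(n);W=cloud(c)[c['depth']>0]
    print(n,np.round(rackfit(W),3))
    s,zr,d,p=panfit(W,np.array([.518,.242]))
    print(s,zr,len(d))
    for sg in(1,-1):
        q=d[d[:,1]*sg>0]
        if len(q):print(sg,len(q),q.mean(0),np.degrees(np.arctan2(-q[:,0].mean()*sg,abs(q[:,1].mean()))),np.percentile(p[d[:,1]*sg>0][:,2],[10,50,90]))
E
```

```text
top [5.26413e+02 1.84077e+02 4.54798e+02 2.14367e+02 8.33500e+01 6.00000e-02]
[0.51843084 0.23851686] 0.14892311656607912 67
1 33 [-0.00895552  0.07169238] 7.120270767332782 [0.13515722 0.13900614 0.14228602]
-1 34 [ 0.00832916 -0.07202343] 6.5966725778674755 [0.1352852  0.13853397 0.14153209]
scene [5.30202e+02 1.85330e+02 4.59161e+02 2.29389e+02 8.35030e+01 6.00000e-02]
[0.51743068 0.24144448] 0.14744114875986092 60
1 41 [-0.00801232  0.07062394] 6.472558057882733 [0.13215841 0.13784016 0.14043502]
-1 19 [ 0.01299411 -0.06917279] 10.63902580344081 [0.1293228  0.1382252  0.14082328]
```

Emit:
step_arm([
  [0.0105, 0.037, 0.002, 0, 0, 3.06],
  [0.0105, 0.037, 0.002, 0, 0, 3.06],
  [0.0105, 0.037, 0.002, 0, 0, 3.06],
  [0.0105, 0.037, 0.002, 0, 0, 3.06],
  [0.0105, 0.037, 0.002, 0, 0, 3.06],
  [0.0105, 0.037, 0.002, 0, 0, 3.06],
  [0.0105, 0.037, 0.002, 0, 0, 3.06],
  [0.0105, 0.037, 0.002, 0, 0, 3.06],
  [0.0105, 0.037, 0.002, 0, 0, 3.06],
  [0.0105, 0.037, 0.002, 0, 0, 3.06],
  [0.0105, 0.037, 0.002, 0, 0, 3.06],
  [0.0105, 0.037, 0.002, 0, 0, 3.06],
])

```text
time: 2.6
position: [0.3781, -0.1268, 0.4291]
tool_rot: [0.864, 0.504, 0.0, 0.0]
ft_force: [0.3, -0.8, -0.4]
grip_width: 0.0869
grip_force: 0.0
```

Emit:
step_arm([
  [0.0105, 0.037, 0, 0, 0, 3.06],
  [0.0105, 0.037, 0, 0, 0, 3.06],
  [0.0105, 0.037, 0, 0, 0, 3.06],
  [0.0105, 0.037, 0, 0, 0, 3.06],
  [0.0105, 0.037, 0, 0, 0, 3.06],
  [0.0105, 0.037, 0, 0, 0, 3.06],
  [0.0105, 0.037, 0, 0, 0, 3.06],
  [0.0105, 0.037, 0, 0, 0, 3.06],
  [0.0105, 0.037, 0, 0, 0, 3.06],
  [0.0105, 0.037, 0, 0, 0, 3.06],
  [0.0105, 0.037, 0, 0, 0, 3.06],
  [0, 0, 0, 0, 0, 0],
])

```text
time: 4.1
position: [0.4938, 0.2811, 0.4287]
tool_rot: [0.68, 0.733, 0.001, 0.0]
ft_force: [-0.1, -0.7, -0.6]
grip_width: 0.087
grip_force: 0.0
```

```bash
cat >> h.py <<'E'
def yawy(P): return np.degrees(np.arctan2(P[1,1],P[0,1]))
E
python3 - <<'E'
from h import *
P=pose();print(P.round(4),yawy(P),get_obs()['q'],robot.tip_extent)
c=shot('wrist');W=cloud(c);cv2.imwrite('pics/w1.png',c['pixels']);print(c['mount'].round(3),c['fov_y'])
np.save('w1.npy',W)
W=W[c['depth']>0]
print(np.round(rackfit(W),3))
s,zr,d,p=panfit(W,np.array([.518,.242]));print(s,zr,len(d))
for sg in(1,-1):
    q=d[d[:,1]*sg>0]
    if len(q)>5:print(sg,len(q),q.mean(0),np.degrees(np.arctan2(-q[:,0].mean()*sg,abs(q[:,1].mean()))),(s+q.mean(0)))
E
```

```text
[[-7.540e-02  9.972e-01  1.300e-03  4.938e-01]
 [ 9.972e-01  7.540e-02  8.000e-04  2.811e-01]
 [ 7.000e-04  1.300e-03 -1.000e+00  4.287e-01]
 [ 0.000e+00  0.000e+00  0.000e+00  1.000e+00]] 4.321791517545435 [3.20825184e-01 4.22942885e-01 1.55032004e+00 4.38716280e-04
 1.16687748e+00 2.45223071e-01] 0.1822
[[-0.001  0.958  0.286  0.079]
 [ 1.     0.     0.     0.   ]
 [ 0.     0.286 -0.958  0.019]
 [ 0.     0.     0.     1.   ]] 63.609930182049034
[5.20200e+02 2.22592e+02 3.84826e+02 1.90298e+02 8.31110e+01 6.00000e-02]
[0.51912016 0.24337333] 0.1468214471851052 702
1 471 [-0.00770473  0.07110388] 6.184374233159815 [0.51141543 0.31447721]
-1 231 [ 0.00815586 -0.07489106] 6.21519188650354 [0.52727603 0.16848228]
```

View pics/w1.png

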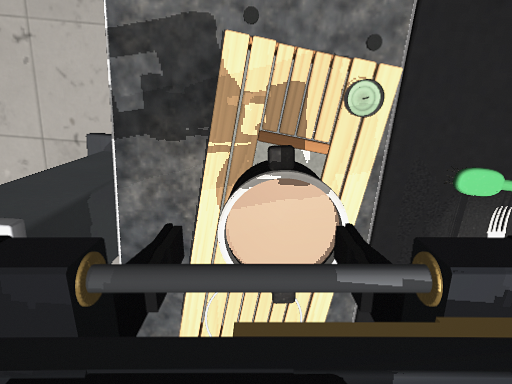

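Wrist view: rack's left end spans (225,30)–(400,67), left handle at (280,157), candle at (364,98), and the pot at (282,225), so the rack fit is well supported.

Emit:
step_arm([
  [0.0085, 0.0165, 0, 0, 0, 1.0],
  [0.0085, 0.0165, 0, 0, 0, 1.1],
  [0, 0, -0.03, 0, 0, 0],
  [0, 0, -0.03, 0, 0, 0],
  [0, 0, -0.03, 0, 0, 0],
  [0, 0, -0.02, 0, 0, 0],
  [0, 0, -0.014, 0, 0, 0],
  [0, 0, -0.008, 0, 0, 0],
  [0, 0, 0, 0, 0, 0],
  [0, 0, 0, 0, 0, 0],
])

```text
time: 5.4
position: [0.5107, 0.3121, 0.2975]
tool_rot: [0.668, 0.745, 0.001, 0.0]
ft_force: [0.5, -0.1, 0.1]
grip_width: 0.0868
grip_force: 0.0
```

```bash
python3 - <<'E'
from h import *
P=pose();print(P[:3,3],yawy(P),get_obs()['ft_force'])
c=shot('wrist');W0=np.load('w1.npy')
# rack edges and ring from top image
t=shot('top');W=cloud(t);u=np.array([.12,.9928]);n=np.array([.9928,-.12]);C=np.array([.5187,.2101])
px=t['pixels'].astype(int);white=px[...,0]-0
rel=W[...,:2]-C;a=rel@u;b=rel@n
hsv=cv2.cvtColor(t['pixels'],cv2.COLOR_BGR2HSV)
ok=(abs(b)<.085)&(a>-.21)&(a<-.065)&(abs(W[...,2]-.06)<.006)
m=ok&(hsv[...,1]<70)&(hsv[...,2]>150)
print(m.sum());q=W[m][:,:2]
from scipy.optimize import least_squares
s=least_squares(lambda c:np.hypot(q[:,0]-c[0],q[:,1]-c[1])-.0625,C-.135*u,loss='soft_l1',f_scale=.003);print('ring',s.x,'pred',C-.135*u,np.abs(s.fun).mean())
cv2.imwrite('pics/w2.png',c['pixels'])
E
```

```text
[0.51068726 0.31211336 0.29753292] 6.245793269473869 [ 0.47394977 -0.06114098  0.08785003]
1255
ring [0.50176951 0.07644584] pred [0.5025   0.076072] 0.01847560782059533
```

View pics/w2.png

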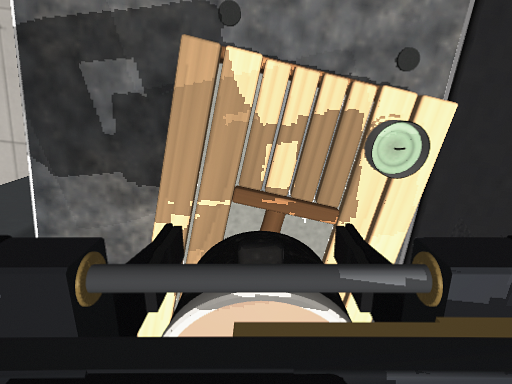

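The ring fit agrees with the rack prediction. The wrist view shows the handle at (264,262) midway between the fingers (165/360), and part of the spatula's handle at (272,222). Closing.

Emit:
step_arm([
  [0, 0, 0, 0, 0, 0],
  [0, 0, 0, 0, 0, 0],
  [0, 0, 0, 0, 0, 0],
  [0, 0, 0, 0, 0, 0],
  [0, 0, 0, 0, 0, 0],
  [0, 0, 0, 0, 0, 0],
], jaw=0.01, squeeze=30)

```text
time: 6.25
position: [0.5104, 0.312, 0.2967]
tool_rot: [0.668, 0.745, -0.0, -0.0]
ft_force: [0.2, 0.4, -1.1]
grip_width: 0.0351
grip_force: 0.0
```

Emit:
step_arm([
  [0, 0, 0, 0, 0, 0],
  [0, 0, 0, 0, 0, 0],
  [0, 0, 0, 0, 0, 0],
])

```text
time: 6.62
position: [0.5106, 0.3121, 0.2968]
tool_rot: [0.667, 0.745, 0.0, 0.0]
ft_force: [1.4, 0.3, -0.6]
grip_width: 0.0235
grip_force: 30.0
```

Emit:
step_arm([
  [-0.0005, -0.005, 0, 0, 0, 0],
  [-0.001, -0.01, 0, 0, 0, 0],
  [-0.001, -0.01, 0, 0, 0, 0],
  [-0.0015, -0.015, 0, 0, 0, 0],
  [-0.0015, -0.015, 0, 0, 0, 0],
  [-0.0015, -0.015, 0, 0, 0, 0],
  [-0.0015, -0.015, 0, 0, 0, 0],
])

```text
time: 7.5
position: [0.5018, 0.2259, 0.2968]
tool_rot: [0.668, 0.744, 0.0, -0.0]
ft_force: [0.3, 4.4, 2.2]
grip_width: 0.0235
grip_force: 30.0
```

Emit:
step_arm([
  [-0.0015, -0.015, 0, 0, 0, 0],
  [-0.0015, -0.015, 0, 0, 0, 0],
  [-0.0015, -0.015, 0, 0, 0, 0],
  [-0.0015, -0.015, 0, 0, 0, 0],
  [-0.001, -0.012, 0, 0, 0, 0],
  [-0.0005, -0.006, 0, 0, 0, 0],
  [-0.0003, -0.003, 0, 0, 0, 0],
  [0, 0, 0, 0, 0, 0],
  [0, 0, 0, 0, 0, 0],
])

```text
time: 8.62
position: [0.4941, 0.1459, 0.2966]
tool_rot: [0.667, 0.745, -0.001, 0.0]
ft_force: [0.5, 0.4, 1.6]
grip_width: 0.0235
grip_force: 30.0
```

```bash
python3 - <<'E'
from h import *
P=pose();print(P[:3,3],yawy(P),get_obs()['ft_force'])
for n in ('top','scene','wrist'):
    c=shot(n);W=cloud(c)[c['depth']>0]
    try:
        s,zr,d,p=panfit(W,np.array([.5022,.0763]));print(n,s,zr,len(d))
    except Exception as e: print(n,e)
    cv2.imwrite(f'pics/{n}3.png',c['pixels'])
E
```

```text
[0.49407645 0.14587221 0.29661207] 6.293865130681172 [0.46408543 0.42732015 1.59318711]
top [0.50149831 0.06974662] 0.14809415793841113 27
scene [0.50017092 0.09013468] 0.16018526511440376 89
wrist [0.50048059 0.08624466] 0.16433139612924386 1756
```

Emit:
step_arm([
  [0, 0, 0, 0, 0, 0],
  [0, 0, 0, 0, 0, 0],
  [0, 0, 0, 0, 0, 0],
  [0, 0, 0, 0, 0, 0],
  [0, 0, 0.01, 0, 0, 0],
  [0, 0, 0.02, 0, 0, 0],
  [0, 0, 0.03, 0, 0, 0],
  [0, 0.02, 0.04, 0, 0, 0],
  [0.01, 0.03, 0.03, 0, 0, 0],
  [0.01, 0.04, 0.01, 0, 0, 0],
  [0, 0, 0, 0, 0, 0],
], jaw=0.06)

```text
time: 10.15
position: [0.5144, 0.2381, 0.4388]
tool_rot: [0.666, 0.746, 0.002, 0.001]
ft_force: [0.3, -1.3, -0.3]
grip_width: 0.0598
grip_force: 0.0
```

```bash
python3 - <<'E'
from h import *
P=pose();print(P[:3,3],yawy(P),get_obs()['grip_width'])
for n in ('top','scene','wrist'):
    c=shot(n);W=cloud(c);np.save(n+'4.npy',W);W=W[c['depth']>0]
    s,zr,d,p=panfit(W,np.array([.5022,.0763]));print(n,s,zr,len(d))
    cv2.imwrite(f'pics/{n}4.png',c['pixels'])
E
```

```text
[0.51442445 0.23806694 0.43876061] 6.428092419850987 0.0598300451358601
top [0.50101715 0.07197659] 0.14910935462213462 66
scene [0.50048964 0.07535465] 0.14757648170635448 53
wrist [0.50311264 0.07544839] 0.14670238359445456 148
```

View pics/wrist4.png

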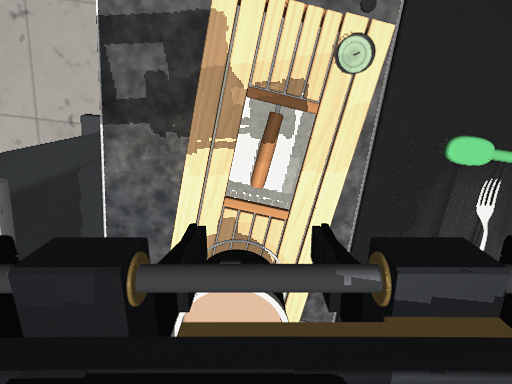

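The pot stands on its ring (fit within about 2 mm; the ring arc shows at (240,245)). The spatula handle lies from (277,112) at the neck to (258,187) at its free end, roughly central in the opening.

```bash
python3 - <<'E'
from h import *
W=np.load('wrist4.npy');im=cv2.imread('pics/wrist4.png');hsv=cv2.cvtColor(im,cv2.COLOR_BGR2HSV)
C=np.array([.5187,.2101]);u=np.array([.12,.9928]);n=np.array([.9928,-.12])
rel=W[...,:2]-C;a=rel@u;b=rel@n;z=W[...,2]
print(rackfit(W.reshape(-1,3)))
ins=(abs(b)<.036)&(a>-.017)&(a<.097)&(z<.045)&(z>-.02)
m=ins&(hsv[...,1]>90)
k,l,st,_=cv2.connectedComponentsWithStats(m.astype(np.uint8));i=1+np.argmax(st[1:,4]);m=l==i
print(st[i]);A,B,Z=a[m],b[m],z[m]
print('z pct',np.percentile(Z,[2,25,50,75,98]),'a',np.percentile(A,[.5,5,95,99.5]))
e=np.arange(-.02,.1,.01)
for lo in e:
    s=(A>=lo)&(A<lo+.01)
    if s.sum()>8: print(round(lo,3),s.sum(),'b',np.percentile(B[s],[3,50,97]).round(4),'z',np.percentile(Z[s],[50,95]).round(4))
f=ins&(hsv[...,1]<60)
print('others z',np.percentile(z[f],[5,50,95]),'spat',[ (r['confidence'],r['extent']) for r in cut_out('spatula','wrist')][:2])
# opening bounds: low points among slats
for nm,x in(('a',a),('b',b)):
    s=(z<.04)&(abs(b)<.06)&(a>-.03)&(a<.11)&(z>-.02); print(nm,np.percentile(x[s],[1,99]))
print(np.percentile(z[(abs(a-.04)<.05)&(abs(b)>.05)&(abs(b)<.085)],[10,50,90]))
E
```

```text
(520.5481567382812, 225.1758575439453, 379.7332458496094, 190.4850311279297, 83.05949401855469, np.float64(0.06013678236110942))
[ 251  112   32   77 1091]
z pct [0.01944241 0.0231481  0.02481398 0.02585223 0.02737089] a [-0.00903771 -0.00319006  0.0849267   0.08917926]
-0.01 87 b [-0.0121 -0.0042  0.0042] z [0.0248 0.0267]
0.0 105 b [-0.0122 -0.0039  0.005 ] z [0.0255 0.027 ]
0.01 108 b [-0.012  -0.0036  0.0057] z [0.0251 0.0273]
0.02 111 b [-0.0117 -0.0035  0.0058] z [0.0249 0.027 ]
0.03 113 b [-0.0114 -0.003   0.006 ] z [0.0252 0.0272]
0.04 113 b [-0.0112 -0.0029  0.0064] z [0.0252 0.0269]
0.05 117 b [-0.0107 -0.0023  0.0066] z [0.025  0.0269]
0.06 115 b [-0.01   -0.002   0.0065] z [0.0247 0.0267]
0.07 112 b [-0.0093 -0.0017  0.0065] z [0.0245 0.0263]
0.08 110 b [-0.0089 -0.0015  0.0068] z [0.0242 0.0263]
others z [0.0053883  0.00666546 0.00806681] spat [(0.81, [277.6, 108.6, 51.5, 159.4])]
a [-0.02853189  0.09822923]
b [-0.0420736   0.04845882]
[0.06028646 0.34826488 0.36385281]
```

Emit:
step_arm([
  [0.001, -0.003, 0, 0, 0, -3],
  [0.001, -0.003, 0, 0, 0, -3],
  [0.001, -0.003, 0, 0, 0, -3],
  [0.001, -0.002, 0, 0, 0, -3],
  [0, -0.002, -0.03, 0, 0, -3],
  [0, 0, -0.04, 0, 0, 0],
  [0, 0, -0.04, 0, 0, 0],
  [0, 0, -0.03, 0, 0, 0],
  [0, 0, -0.02, 0, 0, 0],
  [0, 0, -0.01, 0, 0, 0],
  [0, 0, 0, 0, 0, 0],
  [0, 0, 0, 0, 0, 0],
], jaw=0.034)

```text
time: 11.85
position: [0.5185, 0.2229, 0.2675]
tool_rot: [0.759, 0.651, 0.001, 0.0]
ft_force: [0.1, 0.3, -0.3]
grip_width: 0.0342
grip_force: 0.0
```

```bash
python3 - <<'E'
from h import *
o=get_obs();P=pose();print(P.round(4),yawy(P),o['grip_width'],o['q'],o['ft_force'])
g=(P@[0,0,.164,1])[:2];C=np.array([.5187,.2101]);u=np.array([.12,.9928]);n=np.array([.9928,-.12]);print('a,b',(g-C)@u,(g-C)@n)
E
```

```text
[[ 1.526e-01  9.883e-01  1.400e-03  5.185e-01]
 [ 9.883e-01 -1.526e-01  3.000e-04  2.229e-01]
 [ 5.000e-04  1.400e-03 -1.000e+00  2.675e-01]
 [ 0.000e+00  0.000e+00  0.000e+00  1.000e+00]] -8.776222111750418 0.03416632629029766 [2.07978336e-01 6.40919166e-01 1.70052724e+00 5.17434951e-06
 7.98668529e-01 3.61148337e-01] [ 0.1284938   0.2710391  -0.25663972]
a,b 0.012716773390235666 -0.0015308987554113291
```

Emit:
step_arm([
  [0, 0.003, -0.01, 0, 0, 0],
  [0, 0, -0.015, 0, 0, 0],
  [0, 0, -0.015, 0, 0, 0],
  [0, 0, -0.015, 0, 0, 0],
  [0, 0, -0.01, 0, 0, 0],
  [0, 0, -0.008, 0, 0, 0],
  [0, 0, -0.004, 0, 0, 0],
  [0, 0, 0, 0, 0, 0],
  [0, 0, 0, 0, 0, 0],
])

```text
time: 12.98
position: [0.5183, 0.2261, 0.1901]
tool_rot: [0.759, 0.651, 0.0, 0.0]
ft_force: [0.3, 0.6, -1.1]
grip_width: 0.034
grip_force: 0.0
```

Emit:
step_arm([
  [0, 0, 0, 0, 0, 0],
  [0, 0, 0, 0, 0, 0],
  [0, 0, 0, 0, 0, 0],
  [0, 0, 0, 0, 0, 0],
  [0, 0, 0, 0, 0, 0],
  [0, 0, 0, 0, 0, 0],
], jaw=0.005, squeeze=45)

```text
time: 13.72
position: [0.5182, 0.2261, 0.19]
tool_rot: [0.759, 0.651, 0.0, 0.0]
ft_force: [-0.1, -0.8, 3.7]
grip_width: 0.0183
grip_force: 45.0
```

```bash
cat > plan.py <<'E'
from h import *
# spatula as (tip u, tip height above floor ref, theta); handle-end a=-.0085 -> tip a=.1915
n=np.array([.9928,-.12,0]);u=np.array([.12,.9928,0]);zz=np.array([0,0,1.])
P0=pose();p0=P0[:3,3]
a0=(p0-np.array([.5187,.2101,0]))@u; gx=.1915-a0     # distance tip->grasp along spatula
def grasp(t,h,th): # rotation about tip bottom
    v=p0-np.array([0,0,.006])                       # TCP offset from tip: (-gx, .184)
    off=np.array([-gx,p0[2]-.006]);c,s=np.cos(th),np.sin(th)
    return np.array([t+off[0]*c+off[1]*s, .006+h-off[0]*s+off[1]*c])
K=[(.1915,.000,0),(.190,.002,6),(.186,.004,12),(.182,.004,17),(.172,.004,21),(.160,.004,26),(.150,.004,31),(.142,.005,36),(.135,.006,41),(.128,.006,47),(.122,.008,53),(.112,.012,57),(.100,.02,60),(.092,.035,60)]
prev=grasp(*K[0]);pt=0
for t,h,d in K:
    th=np.radians(d);g=grasp(t,h,th);du,dz=g-prev
    # clearance: blade top surface at u=.1 vs slat underside .046
    top=.006+h+(t-.1)*np.tan(th)+.003/np.cos(th) if t>.1 else 0
    he=(t-.2*np.cos(th),.006+h+.2*np.sin(th))
    gp=(t-gx*np.cos(th)+.02*np.sin(th), .006+h+gx*np.sin(th)+.02*np.cos(th))
    # handle top lower point near left edge: handle starts 100mm from tip
    print(d,'turn',np.round(-(d-pt)*n,2)[:2],'shift',np.round(du*u+dz*zz,4),'bladetop@edge',round(top,4),'end',np.round(he,3),'tcp',np.round(g,3))
    prev=g;pt=d
E
python3 plan.py
```

```text
0 turn [ 0. -0.] shift [0. 0. 0.] bladetop@edge 0.009 end [-0.009  0.006] tcp [0.016 0.19 ]
6 turn [-5.96  0.72] shift [0.0022 0.0186 0.0194] bladetop@edge 0.0205 end [-0.009  0.029] tcp [0.034 0.209]
12 turn [-5.96  0.72] shift [0.0021 0.0178 0.0172] bladetop@edge 0.0313 end [-0.01   0.052] tcp [0.052 0.227]
17 turn [-4.96  0.6 ] shift [0.0018 0.0153 0.0108] bladetop@edge 0.0382 end [-0.009  0.068] tcp [0.068 0.237]
21 turn [-3.97  0.48] shift [0.0007 0.0061 0.0074] bladetop@edge 0.0409 end [-0.015  0.082] tcp [0.074 0.245]
26 turn [-4.96  0.6 ] shift [0.0011 0.0088 0.0077] bladetop@edge 0.0426 end [-0.02   0.098] tcp [0.083 0.252]
31 turn [-4.96  0.6 ] shift [0.0014 0.0113 0.0058] bladetop@edge 0.0435 end [-0.021  0.113] tcp [0.094 0.258]
36 turn [-4.96  0.6 ] shift [0.0017 0.0137 0.0049] bladetop@edge 0.0452 end [-0.02   0.129] tcp [0.108 0.263]
41 turn [-4.96  0.6 ] shift [0.0018 0.015  0.003 ] bladetop@edge 0.0464 end [-0.016  0.143] tcp [0.123 0.266]
47 turn [-5.96  0.72] shift [ 0.0024  0.0195 -0.0001] bladetop@edge 0.0464 end [-0.008  0.158] tcp [0.143 0.266]
53 turn [-5.96  0.72] shift [ 0.0025  0.0203 -0.0009] bladetop@edge 0.0482 end [0.002 0.174] tcp [0.163 0.265]
57 turn [-3.97  0.48] shift [0.0009 0.0074 0.0005] bladetop@edge 0.042 end [0.003 0.186] tcp [0.171 0.266]
60 turn [-2.98  0.36] shift [0.0001 0.0009 0.0046] bladetop@edge 0 end [-0.     0.199] tcp [0.171 0.27 ]
60 turn [ 0. -0.] shift [-0.001  -0.0079  0.015 ] bladetop@edge 0 end [-0.008  0.214] tcp [0.163 0.285]
```

Emit:
step_arm([
  [0.001, 0.009, 0.01, -2.98, 0.36, 0],
  [0.001, 0.009, 0.0095, -2.98, 0.36, 0],
  [0.001, 0.009, 0.0085, -2.98, 0.36, 0],
  [0.001, 0.009, 0.0085, -2.98, 0.36, 0],
  [0, 0, 0, 0, 0, 0],
  [0, 0, 0, 0, 0, 0],
])

```text
time: 14.48
position: [0.5217, 0.2617, 0.2256]
tool_rot: [0.755, 0.648, -0.077, 0.07]
ft_force: [0.2, 0.3, -0.8]
grip_width: 0.0184
grip_force: 45.0
```

```bash
sed -i 's/^P0=pose.*/p0=np.array([.5182,.2261,.190])/; s/^K=.*/K=[(.186,.004,12),(.182,.003,17),(.172,.003,21),(.158,.003,26),(.147,.003,31),(.138,.003,36),(.130,.004,41),(.122,.005,47),(.115,.006,53),(.107,.010,57),(.098,.02,60),(.092,.035,60),(.085,.06,60)];pt=12/; s/;pt=0$//' plan.py; python3 plan.py; python3 -c "
from h import *
P=pose();print(P.round(4));print(get_obs()['q'],get_obs()['moment'])
c=shot('scene');cv2.imwrite('pics/s5.png',cv2.resize(c['pixels'][110:270,120:340],(770,560),interpolation=2))"
```

```text
12 turn [ 0. -0.] shift [0.0136 0.1126 0.1555] bladetop@edge 0.0313 end [-0.01   0.052] tcp [0.052 0.227]
17 turn [-4.96  0.6 ] shift [0.0018 0.0153 0.0098] bladetop@edge 0.0372 end [-0.009  0.067] tcp [0.068 0.236]
21 turn [-3.97  0.48] shift [0.0007 0.0061 0.0074] bladetop@edge 0.0399 end [-0.015  0.081] tcp [0.074 0.244]
26 turn [-4.96  0.6 ] shift [0.0008 0.0068 0.0077] bladetop@edge 0.0406 end [-0.022  0.097] tcp [0.081 0.251]
31 turn [-4.96  0.6 ] shift [0.0013 0.0103 0.0058] bladetop@edge 0.0407 end [-0.024  0.112] tcp [0.091 0.257]
36 turn [-4.96  0.6 ] shift [0.0015 0.0128 0.0039] bladetop@edge 0.0403 end [-0.024  0.127] tcp [0.104 0.261]
41 turn [-4.96  0.6 ] shift [0.0017 0.014  0.003 ] bladetop@edge 0.0401 end [-0.021  0.141] tcp [0.118 0.264]
47 turn [-5.96  0.72] shift [0.0022 0.0185 0.0008] bladetop@edge 0.039 end [-0.014  0.157] tcp [0.137 0.265]
53 turn [-5.96  0.72] shift [ 0.0023  0.0193 -0.0019] bladetop@edge 0.0369 end [-0.005  0.172] tcp [0.156 0.263]
57 turn [-3.97  0.48] shift [0.0011 0.0093 0.0005] bladetop@edge 0.0323 end [-0.002  0.184] tcp [0.166 0.264]
60 turn [-2.98  0.36] shift [0.0005 0.0038 0.0066] bladetop@edge 0 end [-0.002  0.199] tcp [0.17 0.27]
60 turn [ 0. -0.] shift [-0.0007 -0.006   0.015 ] bladetop@edge 0 end [-0.008  0.214] tcp [0.164 0.285]
60 turn [ 0. -0.] shift [-0.0008 -0.0069  0.025 ] bladetop@edge 0 end [-0.015  0.239] tcp [0.157 0.31 ]
[[ 0.1494  0.9884 -0.0262  0.5217]
 [ 0.9667 -0.1516 -0.2062  0.2617]
 [-0.2078  0.0055 -0.9782  0.2256]
 [ 0.      0.      0.      1.    ]]
[ 0.31394771  0.74315158  1.63018157 -0.24772978  0.87386614  0.63621158] [ 0.09294473 -0.05655144  0.03094366]
```

View pics/s5.png

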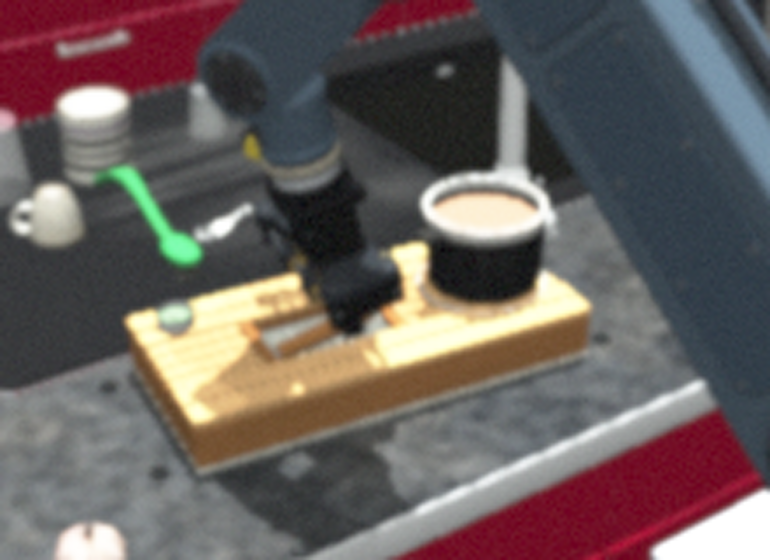

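The scene view shows the handle (305,340) rising in the gripper and the pot settled on its ring at (485,250). Continuing.

Emit:
step_arm([
  [0.001, 0.0077, 0.005, -2.48, 0.3, 0],
  [0.0008, 0.0076, 0.0048, -2.48, 0.3, 0],
  [0.0004, 0.003, 0.0037, -1.98, 0.24, 0],
  [0.0003, 0.0031, 0.0037, -1.99, 0.24, 0],
  [0.0004, 0.0034, 0.0039, -2.48, 0.3, 0],
  [0.0004, 0.0034, 0.0038, -2.48, 0.3, 0],
  [0.0007, 0.0051, 0.0029, -2.48, 0.3, 0],
  [0.0006, 0.0052, 0.0029, -2.48, 0.3, 0],
  [0, 0, 0, 0, 0, 0],
])

```text
time: 15.65
position: [0.5267, 0.3008, 0.2568]
tool_rot: [0.731, 0.628, -0.197, 0.18]
ft_force: [-0.1, -0.0, -0.9]
grip_width: 0.0182
grip_force: 45.0
```

```bash
python3 -c "
from h import *
P=pose();print(P.round(4));print(get_obs()['q'],get_obs()['moment'],get_obs()['ft_force'])"
```

```text
[[ 0.1347  0.989  -0.0615  0.5267]
 [ 0.8469 -0.1471 -0.5111  0.3008]
 [-0.5145  0.0168 -0.8573  0.2568]
 [ 0.      0.      0.      1.    ]]
[ 0.42528064  0.76300694  1.49495213 -0.48662369  1.22648966  0.82476701] [ 0.36300744 -0.18647737 -0.01872466] [-0.14066501 -0.01522039 -0.94550552]
```

Emit:
step_arm([
  [0.0008, 0.0064, 0.002, -2.48, 0.3, 0],
  [0.0007, 0.0064, 0.0019, -2.48, 0.3, 0],
  [0.0009, 0.007, 0.0015, -2.48, 0.3, 0],
  [0.0008, 0.007, 0.0015, -2.48, 0.3, 0],
  [0.0011, 0.0092, 0.0004, -2.98, 0.36, 0],
  [0.0011, 0.0093, 0.0004, -2.98, 0.36, 0],
  [0, 0, 0, 0, 0, 0],
  [0, 0, 0, 0, 0, 0],
])

```text
time: 16.65
position: [0.532, 0.3454, 0.2645]
tool_rot: [0.696, 0.597, -0.294, 0.269]
ft_force: [-0.5, -0.1, -0.2]
grip_width: 0.0178
grip_force: 45.0
```

```bash
python3 -c "
from h import *
P=pose();print(P.round(4));print(get_obs()['q'],get_obs()['moment'],get_obs()['ft_force'])
c=shot('scene');W=cloud(c);cv2.imwrite('pics/s6.png',cv2.resize(c['pixels'][110:270,120:340],(770,560),interpolation=2))"
```

```text
[[ 0.1139  0.9896 -0.0884  0.532 ]
 [ 0.6734 -0.1423 -0.7254  0.3454]
 [-0.7304  0.0231 -0.6826  0.2645]
 [ 0.      0.      0.      1.    ]]
[ 0.51498169  0.83284572  1.36081019 -0.62912364  1.52522278  0.8895912 ] [ 0.50051058 -0.18957315 -0.02390011] [-0.53239389 -0.11476935 -0.22799706]
```

View pics/s6.png

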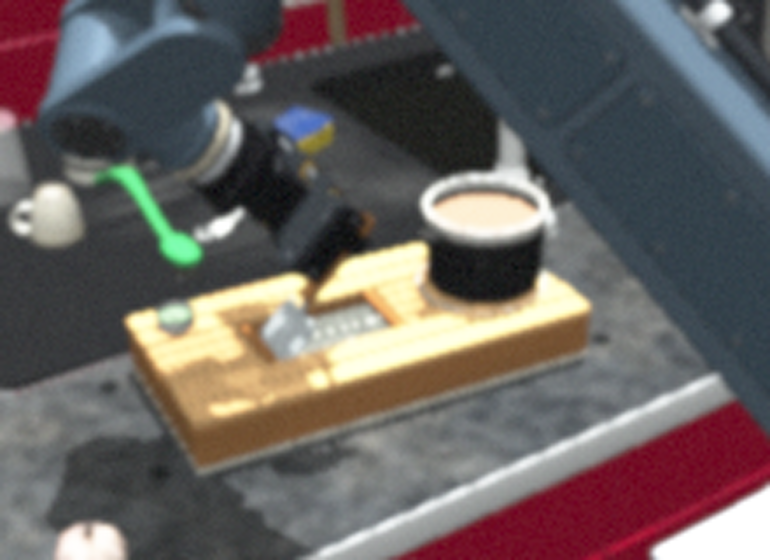

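The blade (285,325) is coming up in the opening, with no contact and the pot untouched. Continuing to about 57°, then up and out.

Emit:
step_arm([
  [0.0012, 0.0096, -0.0009, -2.98, 0.36, 0],
  [0.0011, 0.0097, -0.001, -2.98, 0.36, 0],
  [0.0006, 0.0046, 0.0002, -1.98, 0.24, 0],
  [0.0005, 0.0047, 0.0003, -1.99, 0.24, 0],
  [0.0003, 0.002, 0.0033, -1.49, 0.18, 0],
  [0.0002, 0.0018, 0.0033, -1.49, 0.18, 0],
  [-0.0004, -0.003, 0.0075, 0, 0, 0],
  [-0.0004, -0.003, 0.0075, 0, 0, 0],
  [0, 0, 0, 0, 0, 0],
])

```text
time: 17.82
position: [0.5354, 0.3719, 0.2861]
tool_rot: [0.658, 0.564, -0.368, 0.338]
ft_force: [0.5, 0.0, -0.2]
grip_width: 0.0178
grip_force: 45.0
```

```bash
python3 -c "
from h import *
P=pose();print(P.round(4));print(get_obs()['q'],get_obs()['moment'],get_obs()['ft_force'])"
```

```text
[[ 0.0939  0.9902 -0.1035  0.5354]
 [ 0.4931 -0.1366 -0.8592  0.3719]
 [-0.8649  0.0296 -0.501   0.2861]
 [ 0.      0.      0.      1.    ]]
[ 0.56367561  0.86863101  1.26711374 -0.75306209  1.76544693  0.87426137] [ 0.72041286 -0.19050197  0.04769973] [ 0.51679481  0.02725414 -0.15025253]
```

Emit:
step_arm([
  [-0.0005, -0.004, 0.008, 0, 0, 0],
  [0, 0, 0.008, 0, 0, 0],
  [0, 0, 0.01, 0, 0, 0],
  [0, 0, 0.015, 0, 0, 0],
  [0, 0, 0.02, 0, 0, 0],
  [0, 0, 0.02, 0, 0, 0],
  [0, 0, 0.015, 0, 0, 0],
  [0, 0, 0.01, 0, 0, 0],
  [0, 0, 0.005, 0, 0, 0],
  [0, 0, 0, 0, 0, 0],
  [0, 0, 0, 0, 0, 0],
  [0, 0, 0, 0, 0, 0],
])

```text
time: 19.32
position: [0.5347, 0.3682, 0.3952]
tool_rot: [0.657, 0.564, -0.369, 0.338]
ft_force: [0.7, -0.6, 0.5]
grip_width: 0.0177
grip_force: 45.0
```

```bash
python3 - <<'E'
from h import *
o=get_obs();P=pose();print(P.round(4));print(o['ft_force'],o['grip_width'],o['grip_force'],o['joint_velocities'].round(3))
C=np.array([.5187,.2101]);u=np.array([.12,.9928]);n=np.array([.9928,-.12])
for k in('scene','top'):
    c=shot(k);W=cloud(c);im=c['pixels'];ok=c['depth']>0
    for r in cut_out('spatula',k)[:2]:
        p=W[r['region']&ok];
        if len(p): print(k,r['confidence'],r['extent'],np.percentile(p[:,2],[1,5,50,95]).round(3),np.median((p[:,:2]-C)@u))
    a=(W[...,:2]-C)@u;b=(W[...,:2]-C)@n;z=W[...,2]
    m=ok&(abs(b)<.045)&(a>-.03)&(a<.12)&(z>.068);print(k,'min z in column above opening',np.sort(z[m])[:8].round(3))
    s,zr,d,p=panfit(W[ok],np.array([.5022,.0763]));print('pan',s,zr)
    cv2.imwrite(f'pics/{k}7.png',cv2.resize(im[90:270,120:360],(800,600),interpolation=2))
E
```

```text
[[ 0.0913  0.9903 -0.1045  0.5347]
 [ 0.4918 -0.1361 -0.86    0.3682]
 [-0.8659  0.0271 -0.4995  0.3952]
 [ 0.      0.      0.      1.    ]]
[ 0.70169177 -0.61600534  0.49403761] 0.017690206190030634 44.994980692863464 [-0.002 -0.001  0.    -0.003  0.002  0.   ]
scene 0.98 [209.9, 151.9, 32.8, 65.5] [0.156 0.161 0.209 0.325] 0.05719417196925218
scene min z in column above opening [0.155 0.156 0.156 0.156 0.156 0.157 0.157 0.157]
pan [0.50024055 0.0750657 ] 0.14744504902601185
top 0.68 [210.2, 180.6, 22.9, 19.4] [0.157 0.163 0.21  0.333] 0.05523051194251739
top min z in column above opening [0.069 0.153 0.156 0.157 0.157 0.157 0.158 0.158]
pan [0.50120785 0.07179545] 0.14883240034219045
```

View pics/scene7.png

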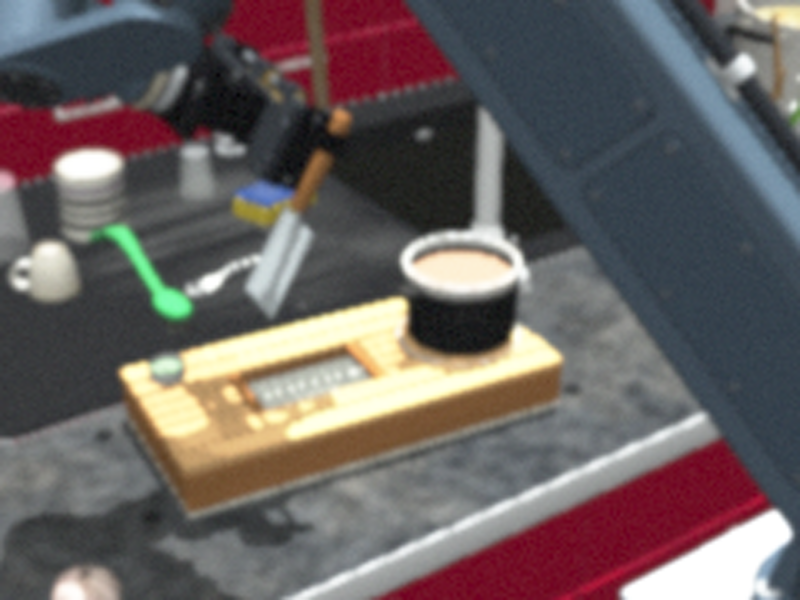

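The spatula is held with its blade tip near z = 0.155, about 95 mm above the slats and over the opening. The pot is on its ring and the bystanders are untouched.

```bash
python3 -c "
from rig import hand_in;print(hand_in())"
```

```text
the job is handed in; nothing more can be done
None
```

The job is handed in: the pot is on its ring, within about 2 mm of centre by the camera fits, and the spatula is held still above the opening, with its lowest point about 95 mm above the slats.

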